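Stand the sample pots in their spill dishes

ROBOT

A 6-joint arm with a two-finger parallel gripper is mounted at the origin on the work surface. World frame = base frame: x ahead of the robot, y to its left, z up, the work surface at z = 0. Lengths are in m, angles in degrees, forces in N, time in s.
With the tool pointing down it reaches from about 0.275 to 0.875 m from the base axis. Payload 12.5 kg.
Tool frame: the origin (TCP) lies midway between the tips of the shut fingers; the grasp point (between the pads) lies 19 mm behind it; z points along the fingers, y is the line along which they close (so a half turn about z gives the same grasp; the last joint's range is limited). The gripper opens to 85 mm and grips with 20 to 120 N. Pads are 22 mm wide; open, the fingers measure 114 mm over their backs; the gripper's body (76 mm by 85 mm) begins 54 mm behind the grasp point. The pads swing forward as they close: fully open they stand 13 mm farther back than shut.
Start: joints at [-76.868, 20.094, 94.641, -0, 65.266, -4.847], TCP at [0.17, -0.523, 0.231] pointing down, gripper open.
Joint ranges: [-157.81, 157.81], [-45, 120.19], [0.68, 151.7], [-89.99, 269.99], [4.06, 180], [-164.3, 164.3]. Speed limits (degrees/s): [127.2, 127.2, 159.86, 180, 180, 180].

INTERFACE

Orientations are given as a 3x3 rotation matrix whose columns are the frame's x, y, z axes.
In Python, from bench import manip, imaging gives the robot as it stands. The module is installed in compiled form; this text tells all that it offers.
- The arm moves only by the shell command python3 -m pendant 'ROWS' [FORCE]. ROWS is JSON, a list of rows, each a list of 7 numbers: the shift along the tool's x, y, z in cm, then the turn, a rotation vector about the tool's x, y, z in rad, then the closure, from 0 (fully open) to 1 (shut). A call has 1 to 20 rows; each row shifts and turns the commanded pose from where the row before left it, along the tool's axes as they then stand; what a row does not reach is not made up. A row lasts 1/8 s, in which the tool goes at most 62.5 mm and 10.7 degrees, less where a joint would pass 70% of its speed; a pose out of reach is approached as far as the arm can. A call is refused whole if a number of a shift passes 6.25 or a number of a turn 0.188, either way. A call with a gripper value outside its range is refused whole. The fingers move at their own pace and stop on an object; FORCE is the grip in N (left out, the last holds). Time passes only in rows, so rows that do not move let the fingers close. It gives the time, the measured TCP pose, the force, the opening and the grip force at its end, in the units of the state.
- manip.sense(): the state, without advancing time (a new reading comes with each control period).
- imaging.capture(name): name is "scene" or "top"; returns a dict with "color" (384x512x3 uint8, red, green, blue), "fovy" (degrees; the focal length in pixels is half the picture's height over the tangent of half this angle, whatever the lens; pixels are square), "cx", "cy" (the principal point, pixels), "xyz" and "orientation" of the camera in the world. Camera axes: x right, y down, z forward; pixel columns grow to the right and rows downward; lengths in m; the calibration is good to about 2 mm. A picture is of the moment at which its call begins. There is no depth.
- manip.job_done(): hands the job in; it is judged then, once.
The state is a dict: "time": time; "q": joint angles; "qvel": joint speeds; "joint_efforts": joint torques, N m; "tcp_pos": TCP position; "orientation": TCP orientation; "wrist_force": force on the tool from outside, world axes, zero at the start; "wrist_torque": the same for the moment, N m; "width": finger opening in m; "grasp_force": force on a finger pad.
Only numpy, scipy, OpenCV 4.12 (cv2) and the standard library are available. Lean on these libraries where they do the work, as an engineer would, in place of code of your own. Each camera call takes 0.05 s, during which the arm holds its last target. There are 200 camera calls.

TASK

Stand each of the four round red-capped sample pots in the middle of the white dish of its own rank in size: the smallest pot in the smallest dish, the next in the next, up to the largest pot in the largest dish. Keep the pots upright and set them down rather than dropping them; leave the two square bottles where they are.

Things in the scene. Friction and masses are not known exactly. Their poses are not given: they have to be found in the camera images.
- pot_tiny_mid (a point): the smallest of four round, upright sample pots: a frosted cylinder with a red screw cap as wide as the pot, 28 mm in diameter, 58 mm tall with its cap, about 35 g. The point is the pot's centre, half-way up (29 mm above its underside); z is the pot's axis, up
- pot_small_mid (a point): the second smallest of four round, upright sample pots: a frosted cylinder with a red screw cap as wide as the pot, 38 mm in diameter, 62 mm tall with its cap, about 55 g. The point is the pot's centre, half-way up (31 mm above its underside); z is the pot's axis, up
- pot_medium_mid (a point): the second largest of four round, upright sample pots: a frosted cylinder with a red screw cap as wide as the pot, 48 mm in diameter, 66 mm tall with its cap, about 80 g. The point is the pot's centre, half-way up (33 mm above its underside); z is the pot's axis, up
- pot_large_mid (a point): the largest of four round, upright sample pots: a frosted cylinder with a red screw cap as wide as the pot, 60 mm in diameter, 70 mm tall with its cap, about 120 g. The point is the pot's centre, half-way up (35 mm above its underside); z is the pot's axis, up
- dish_tiny: the smallest of four low, round, white ceramic dishes, loose on the bench: 60 mm across outside, 54 mm inside, flat inner floor 4 mm above the bench, rim 9 mm high and 3 mm thick. Origin: centre of its underside; z up
- dish_small: the second smallest of four low, round, white ceramic dishes, loose on the bench: 74 mm across outside, 68 mm inside, flat inner floor 4 mm above the bench, rim 9 mm high and 3 mm thick. Origin: centre of its underside; z up
- dish_medium: the second largest of four low, round, white ceramic dishes, loose on the bench: 88 mm across outside, 82 mm inside, flat inner floor 4 mm above the bench, rim 9 mm high and 3 mm thick. Origin: centre of its underside; z up
- dish_large: the largest of four low, round, white ceramic dishes, loose on the bench: 102 mm across outside, 96 mm inside, flat inner floor 4 mm above the bench, rim 9 mm high and 3 mm thick. Origin: centre of its underside; z up
- bottle_a_mid (a point): one of two square bottles, to be left where they stand: frosted body 46 x 46 mm and 46 mm tall, with a round red cap 28 mm in diameter, 62 mm tall in all, at any yaw. The point is on its axis, half-way up (31 mm above its underside); x and y are square to its sides
- bottle_b_mid (a point): one of two square bottles, to be left where they stand: frosted body 46 x 46 mm and 46 mm tall, with a round red cap 28 mm in diameter, 62 mm tall in all, at any yaw. The point is on its axis, half-way up (31 mm above its underside); x and y are square to its sides

How it is judged:
By the outcome, as a careful person would: the job done as asked, in the order asked, and still so for the second after the job is handed in, with the robot touching nothing.
It also fails if it takes over 106 s, if anything falls off the work surface, if the arm or the gripper's body presses on something with over 40 N, if the wrist force passes 120 N, or if a joint passes its speed limit or range.

## Working session

There is one attempt and no reset: what is moved stays moved. The work goes in short steps, Python scripts to look and compute and a shell command to move; the robot and the scene stay as the last step left them, time stands still between calls to the robot, and variables do not carry over. Pictures are saved under pics/ and viewed, at most 14 in all, crops included, and the job is handed in when it is done.

```bash
mkdir -p pics; python3 - <<'E'
from bench import manip, imaging
import cv2,numpy as np
for n in("top","scene"):
    c=imaging.capture(n); cv2.imwrite(f"pics/{n}0.png",c["color"][:,:,::-1])
    print(n,{k:v for k,v in c.items() if k!="color"})
s=manip.sense();print(s["tcp_pos"],s["orientation"],s["time"],s["width"])
E
```

```text
top {'fovy': 43.50821404396439, 'cx': 255.7001531496502, 'cy': 197.30035931937294, 'xyz': array([0.25351147, 0.01037292, 1.26287437]), 'orientation': array([[ 0.02967379, -0.97945811,  0.19945245],
       [-0.99955846, -0.02877124,  0.00742262],
       [-0.00153165, -0.19958464, -0.97987939]])}
scene {'fovy': 44.65562118790237, 'cx': 253.89914361902783, 'cy': 194.94413083446923, 'xyz': array([ 1.33552237, -0.81563355,  0.83549737]), 'orientation': array([[ 0.70191051,  0.41170496, -0.58122341],
       [ 0.71214928, -0.3909359 ,  0.58310593],
       [ 0.01284651, -0.82320602, -0.56759741]])}
[ 0.16973016 -0.5228474   0.23081175] [[ 9.51160036e-01  3.08698115e-01 -2.42984639e-04]
 [ 3.08698200e-01 -9.51159493e-01  1.01977167e-03]
 [ 8.36844479e-05 -1.04497498e-03 -9.99999451e-01]] 0.1 0.08531085629910715
```

View pics/top0.png

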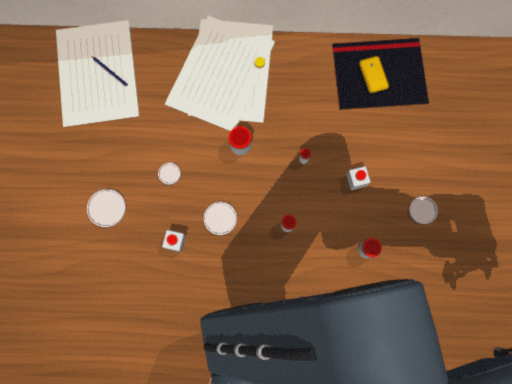

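View pics/scene0.png

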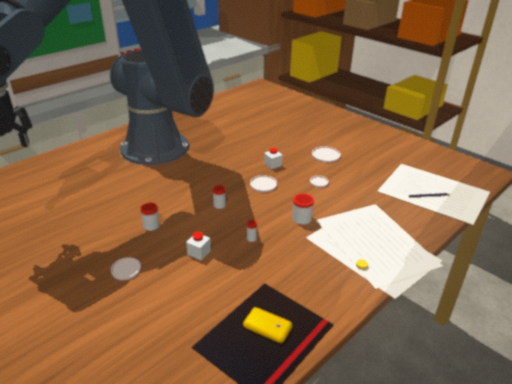

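```bash
cat > h.py <<'E'
from bench import manip, imaging
import cv2,numpy as np
def ray(c,u,v,z):
    f=192/np.tan(np.radians(c["fovy"]/2))
    d=c["orientation"]@np.array([(u-c["cx"])/f,(v-c["cy"])/f,1]); o=c["xyz"]
    return o+d*(z-o[2])/d[2]
def blobs(c,kind):
    h=cv2.cvtColor(c["color"],cv2.COLOR_RGB2HSV).astype(int); H,S,V=h[...,0],h[...,1],h[...,2]
    m=((H<8)|(H>172))&(S>170)&(V>70) if kind=="red" else (S<75)&(V>95)
    n,l,st,ce=cv2.connectedComponentsWithStats(m.astype(np.uint8),connectivity=4)
    out=[]
    for i in range(1,n):
        if not 25<st[i,4]<2500: continue
        out.append((st[i],ce[i],(l==i)))
    return out
def ell(mask):
    p=max(cv2.findContours(mask.astype(np.uint8),cv2.RETR_EXTERNAL,cv2.CHAIN_APPROX_NONE)[0],key=len)
    return cv2.fitEllipse(p) if len(p)>5 else None
E
python3 - <<'E'
from h import *
for n in("top","scene"):
    c=imaging.capture(n)
    for k,z in(("red",.055),("white",.008)):
        print(n,k)
        for st,ce,m in blobs(c,k):
            if n=="top" and st[1]<115 or st[1]>280 or (n=="scene" and (st[1]<140)): continue
            e=ell(m); print(st[:5],ce.round(1),ray(c,*ce,z)[:2].round(4),"ell",np.round(e[0],1),np.round(e[1],1),ray(c,*e[0],z)[:2].round(4))
E
```

```text
top red
[228 126  24  23 412] [239.5 136.8] [0.6604 0.0668] ell [239.5 136.8] [21.3 22.9] [0.6604 0.0668]
[300 148  11  10  89] [305.3 152.6] [ 0.6222 -0.1064] ell [305.3 152.6] [ 9.3 10.3] [ 0.6222 -0.1064]
[356 171  10   9  71] [360.5 174.8] [ 0.5668 -0.2496] ell [360.5 174.8] [8.1 9.3] [ 0.5667 -0.2496]
[282 214  15  15 168] [288.8 221.2] [ 0.4399 -0.0661] ell [288.8 221.2] [13.4 14.2] [ 0.4399 -0.0661]
[167 235  10  10  74] [171.6 239.3] [0.3853 0.228 ] ell [171.6 239.3] [8.8 9. ] [0.3852 0.228 ]
[363 238  19  20 292] [372. 247.] [ 0.3807 -0.2757] ell [371.9 247.1] [18.2 18.6] [ 0.3806 -0.2757]
top white
[230 143  21  12 104] [240.7 150.1] [0.6386 0.0646] ell [240.4 144.3] [18.1 19.1] [0.6548 0.066 ]
[299 157  10   7  44] [302.9 160.2] [ 0.6149 -0.1047] ell [303.  160.2] [5.6 9.2] [ 0.6151 -0.105 ]
[158 162  23  23 396] [169.  173.2] [0.5683 0.2549] ell [169.  173.2] [21.2 22. ] [0.5683 0.2549]
[347 166  24  24 330] [357.4 178.5] [ 0.5684 -0.2512] ell [358.1 177.7] [22.  23.4] [ 0.5707 -0.2531]
[  87  189   39   38 1176] [105.9 207.5] [0.4696 0.416 ] ell [105.9 207.5] [36.7 39. ]
[... 1634 characters left out ...]
7 184  25  42 589] [502.5 206.7] [1.0543 0.539 ] ell [501.9 208.3] [22.7 42.9] [1.0565 0.5294]
[213 194  13  15 164] [219.  200.8] [ 0.4373 -0.0653] ell [219.  200.7] [13.  14.9] [ 0.4366 -0.0647]
[293 205  19  19 291] [301.9 214.9] [0.6591 0.0645] ell [301.9 214.5] [17.9 20.8] [0.6579 0.0659]
[142 213  17  18 230] [150.4 221.7] [ 0.3803 -0.2755] ell [150.4 221.4] [16.8 17.3] [ 0.3788 -0.2747]
[247 229  10  13 122] [251.4 234.6] [ 0.6217 -0.1068] ell [251.4 234.5] [10.1 13.7] [ 0.6214 -0.1064]
[186 235  25  25 440] [198.3 247.1] [ 0.561  -0.2463] ell [198.3 246.8] [22.6 25.4] [ 0.56   -0.2454]
[111 258  30  22 531] [125.4 268.3] [ 0.4971 -0.4305] ell [125.4 268.3] [21. 30.] [ 0.4972 -0.4305]
```

```bash
python3 -m pendant '[[0,0,0,0,0,0.157,0],[0,0,0,0,0,0.157,0],[3.03,-2.77,0.6,0,0,0,0],[3.03,-2.77,0.6,0,0,0,0],[3.03,-2.77,0.6,0,0,0,0],[3.03,-2.77,0.6,0,0,0,0],[3.03,-2.77,0.6,0,0,0,0],[3.03,-2.77,0.6,0,0,0,0],[3.03,-2.77,0.6,0,0,0,0],[3.03,-2.77,0.6,0,0,0,0],[3.03,-2.77,0.6,0,0,0,0],[3.03,-2.77,0.6,0,0,0,0],[3.03,-2.77,0.6,0,0,0,0],[3.03,-2.77,0.6,0,0,0,0],[3.03,-2.77,0.6,0,0,0,0],[3.03,-2.77,0.6,0,0,0,0],[3.03,-2.77,0.6,0,0,0,0],[0,0,0,0,0,0,0],[0,0,0,0,0,0,0]]' 30
```

```text
time: 2.58
tcp_pos: [0.6239, -0.1079, 0.141]
orientation: [[1.0, -0.0, -0.001], [-0.0, -1.0, -0.0], [-0.001, 0.0, -1.0]]
wrist_force: [-0.4, 0.1, -0.4]
width: 0.0852
grasp_force: 0.0
```

```bash
python3 -m pendant '[[0,0,3,0,0,0,0],[0,0,3,0,0,0,0],[0,0,3,0,0,0,0],[0,0,2,0,0,0,0],[0,0,1,0,0,0,0],[0,0,0,0,0,0,0],[0,0,0,0,0,0,1],[0,0,0,0,0,0,1],[0,0,0,0,0,0,1],[0,0,0,0,0,0,1],[0,0,0,0,0,0,1],[0,0,0,0,0,0,1],[0,0,0,0,0,0,1],[0,0,0,0,0,0,1],[0,0,0,0,0,0,1],[0,0,0,0,0,0,1]]' 30
python3 - <<'E'
from h import *
for n in("top","scene"):
    c=imaging.capture(n); cv2.imwrite(f"pics/{n}1.png",c["color"][:,:,::-1])
    for k,z in(("red",.055),("white",.008)):
        print(n,k)
        for st,ce,m in blobs(c,k):
            if n=="top" and st[1]<115 or st[1]>280 or (n=="scene" and (st[1]<140)): continue
            print(st[:5],ce.round(1),ray(c,*ce,z)[:2].round(4))
a=cv2.imread("pics/top1.png");b=cv2.imread("pics/scene1.png")[130:290,80:380]
cv2.imwrite("pics/s1c.png",cv2.resize(b,None,fx=2.5,fy=2.5))
E
```

```text
time: 4.58
tcp_pos: [0.6246, -0.1077, 0.0218]
orientation: [[1.0, -0.0, 0.001], [-0.0, -1.0, -0.0], [0.001, 0.0, -1.0]]
wrist_force: [-1.3, 1.4, 6.1]
width: 0.0272
grasp_force: 29.6
top red
[228 126  24  22 395] [239.3 136.8] [0.6603 0.0674]
[356 171  10   9  69] [360.4 174.8] [ 0.5667 -0.2492]
[363 237  19  21 303] [371.9 246.9] [ 0.3809 -0.2756]
top white
[280 121  13  17  98] [286.  128.4] [ 0.7042 -0.0573]
[336 135  11  24 139] [341.3 144.9] [ 0.6612 -0.2087]
[230 143  21  13 128] [240.6 150. ] [0.6388 0.0647]
[158 163   9  14  42] [161.1 168.8] [0.5798 0.2769]
[347 166  24  24 324] [357.3 178.2] [ 0.5691 -0.2511]
[  87  189   39   38 1177] [105.9 207.5] [0.4696 0.4161]
[409 196  28  28 629] [422.7 209.8] [ 0.4882 -0.4229]
[358 248  11  11  51] [362.1 253.4] [ 0.3684 -0.2609]
scene red
[213 185  12   9  92] [218.6 189.1] [ 0.4415 -0.0687]
[293 194  21  13 221] [302.9 200. ] [0.6526 0.0713]
[140 202  18  13 172] [148.6 207.7] [ 0.3772 -0.2734]
[251 220   7   8  39] [253.8 223.5] [ 0.6327 -0.1094]
[193 232  10   8  65] [197.7 235.3] [ 0.5674 -0.2503]
scene white
[120 140  17  20 121] [125.5 149.6] [-0.0353 -0.099 ]
[312 147  29  15 339] [325.6 154.1] [0.4814 0.4022]
[269 159  13  10  78] [275.3 164.3] [0.4063 0.219 ]
[241 176  36  16 233] [262.  182.8] [0.4568 0.1022]
[310 176  19  11 164] [318.9 181.2] [0.5782 0.2438]
[487 184  25  42 606] [502.3 207.1] [1.0545 0.5368]
[214 194  11  15 144] [219.1 201. ] [ 0.4381 -0.0655]
[292 205  21  20 314] [301.5 214.9] [0.6583 0.0636]
[142 213  17  18 231] [150.5 221.8] [ 0.3804 -0.2756]
[247 228  10  14 103] [252.1 235. ] [ 0.6243 -0.1066]
[187 236  23  24 416] [198.2 247.4] [ 0.5616 -0.2471]
[111 257  30  23 520] [125.6 268.3] [ 0.4974 -0.4299]
```

View pics/s1c.png

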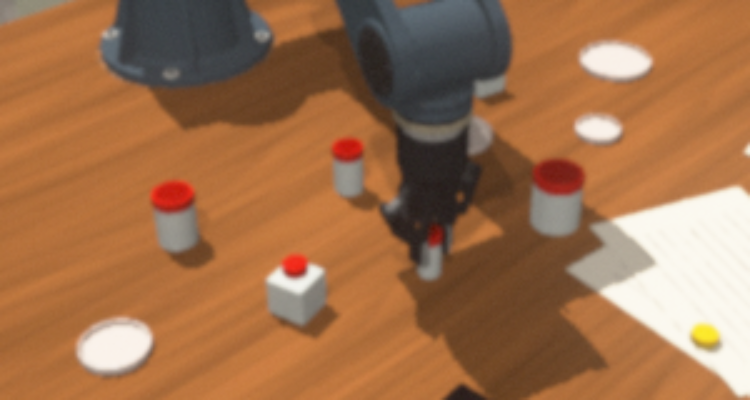

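```bash
python3 -m pendant '[[0,0,-2,0,0,0,1],[0,0,-4,0,0,0,1],[0,0,-4,0,0,0,1],[-0.46,-3.01,-3,0,0,0,1],[-0.46,-3.01,0,0,0,0,1],[-0.46,-3.01,0,0,0,0,1],[-0.46,-3.01,0,0,0,0,1],[-0.46,-3.01,0,0,0,0,1],[-0.46,-3.01,0,0,0,0,1],[-0.46,-3.01,0,0,0,0,1],[-0.46,-3.01,0,0,0,0,1],[-0.46,-3.01,0,0,0,0,1],[-0.46,-3.01,0,0,0,0,1],[-0.46,-3.01,0,0,0,0,1],[-0.46,-3.01,0,0,0,0,1],[0,0,4,0,0,0,1],[0,0,4,0,0,0,1],[0,0,0,0,0,0,1],[0,0,0,0,0,0,1]]' 
python3 - <<'E'
from h import *
for n in("top","scene"):
    c=imaging.capture(n); cv2.imwrite(f"pics/{n}2.png",c["color"][:,:,::-1])
b=cv2.imread("pics/scene2.png")[110:260,220:420]
a=cv2.imread("pics/top2.png")[130:280,80:280]
cv2.imwrite("pics/c2.png",cv2.resize(np.hstack([a,b]),None,fx=2,fy=2,interpolation=2))
E
```

```text
time: 7.05
tcp_pos: [0.5702, 0.2538, 0.0733]
orientation: [[1.0, -0.0, 0.002], [-0.0, -1.0, 0.001], [0.002, -0.001, -1.0]]
wrist_force: [-0.0, -0.1, 0.3]
width: 0.0269
grasp_force: 29.7
```

View pics/c2.png

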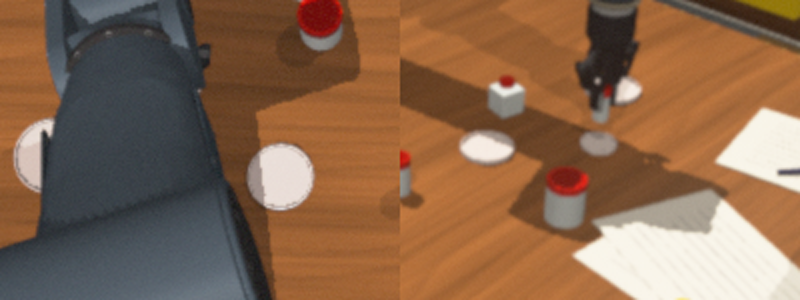

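```bash
python3 -m pendant '[[0,0,2.5,0,0,0,1],[0,0,1.5,0,0,0,1],[0,0,0.4,0,0,0,1],[0,0,0.2,0,0,0,1],[0,0,0,0,0,0,1],[0,0,0,0,0,0,1]]' 
python3 - <<'E'
from h import *
c=imaging.capture("scene"); b=c["color"][140:220,260:360,::-1]
cv2.imwrite("pics/c3.png",cv2.resize(b,None,fx=6,fy=6,interpolation=2))
E
```

```text
time: 7.9
tcp_pos: [0.5695, 0.2536, 0.0258]
orientation: [[1.0, -0.0, 0.001], [-0.0, -1.0, 0.0], [0.001, -0.0, -1.0]]
wrist_force: [-0.2, 0.5, 1.7]
width: 0.0273
grasp_force: 29.8
```

View pics/c3.png

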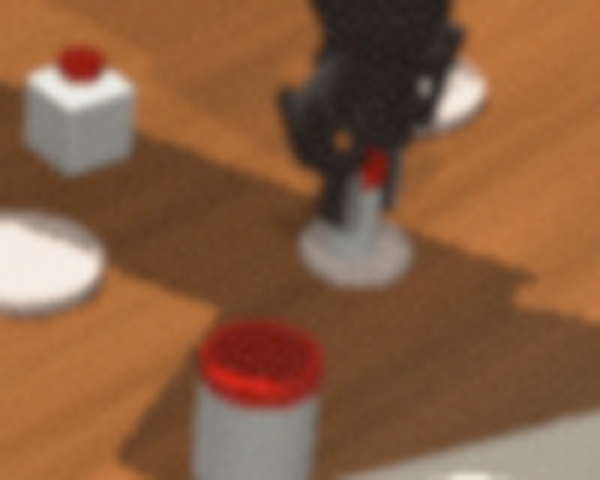

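```bash
python3 -m pendant '[[0,0,0,0,0,0,0.5],[0,0,0,0,0,0,0.3],[0,0,0,0,0,0,0],[0,0,0,0,0,0,0],[0,0,-1,0,0,0,0],[0,0,-4,0,0,0,0],[0,0,-4,0,0,0,0],[0,0,-4,0,0,0,0],[-1.295,3.2,0,0,0,0,0],[-1.295,3.2,0,0,0,0,0],[-1.295,3.2,0,0,0,0,0],[-1.295,3.2,0,0,0,0,0],[-1.295,3.2,0,0,0,0,0],[-1.295,3.2,0,0,0,0,0],[-1.295,3.2,0,0,0,0,0],[-1.295,3.2,0,0,0,0,0],[-1.295,3.2,0,0,0,0,0],[-1.295,3.2,0,0,0,0,0],[0,0,0,0,0,0,0],[0,0,0,0,0,0,0]]' 
cat > look.py <<'E'
from h import *
for n in("top","scene"):
    c=imaging.capture(n)
    for k,z in(("red",.055),("white",.008)):
        print(n,k)
        for st,ce,m in blobs(c,k):
            if n=="top" and st[1]<115 or st[1]>280 or (n=="scene" and (st[1]<140)): continue
            print(st[:5],ce.round(1),ray(c,*ce,z)[:2].round(4))
E
python3 look.py
```

```text
time: 10.45
tcp_pos: [0.44, -0.0663, 0.1558]
orientation: [[1.0, -0.001, 0.001], [-0.001, -1.0, -0.0], [0.001, 0.0, -1.0]]
wrist_force: [0.2, 1.2, 0.3]
width: 0.0854
grasp_force: 0.0
top red
[228 126  24  22 415] [239.6 136.8] [0.6605 0.0667]
[161 165  10  10  79] [165.9 169.2] [0.5669 0.2545]
[356 171  10   9  70] [360.4 174.8] [ 0.5667 -0.2494]
[167 235  10  10  74] [171.6 239.3] [0.3853 0.228 ]
[363 238  19  19 300] [371.9 247. ] [ 0.3809 -0.2756]
top white
[230 143  21  13 117] [240.3 150.2] [0.6382 0.0655]
[158 163  23  22 278] [170.4 174.9] [0.5637 0.2508]
[347 166  24  24 323] [357.3 178.2] [ 0.5691 -0.2511]
[279 171  50  33 948] [304.  186.4] [ 0.5426 -0.1084]
[  87  189   39   38 1175] [105.9 207.6] [0.4695 0.4161]
[409 196  28  28 627] [422.7 209.8] [ 0.4883 -0.4229]
[204 202  33  33 874] [219.8 218.1] [0.4503 0.1128]
[253 205  17  24 204] [260.8 215.8] [0.4595 0.0048]
[318 216   7   8  31] [321.1 219. ] [ 0.4555 -0.1541]
[322 222  14  36 252] [327.9 237.4] [ 0.4074 -0.1721]
[162 230  24  22 297] [174.3 240.9] [0.3864 0.2292]
[358 248  11  11  47] [362.2 253.5] [ 0.368  -0.
[... 279 characters left out ...]

[192 232  11   8  66] [197.6 235.3] [ 0.5672 -0.2505]
scene white
[120 140   9  17  95] [123.9 147.9] [-0.0503 -0.0963]
[312 147  29  15 338] [325.6 154.1] [0.4813 0.4024]
[265 151  17  18 246] [273.  159.5] [0.3785 0.2366]
[310 172  19  16 198] [318.9 180. ] [0.5735 0.2496]
[250 175  27  17 367] [262.9 183.3] [0.461  0.1023]
[488 184  24  42 585] [502.6 206.7] [1.0543 0.5395]
[214 194  11  15 143] [219.1 201. ] [ 0.4383 -0.0656]
[292 205  21  19 304] [301.8 214.7] [0.6583 0.0647]
[142 213  17  18 229] [150.4 221.8] [ 0.3803 -0.2757]
[454 234   7  10  32] [457.3 239.5] [1.0299 0.29  ]
[187 236  23  24 415] [198.3 247.4] [ 0.5617 -0.247 ]
[111 257  30  23 520] [125.6 268.3] [ 0.4974 -0.4299]
```

```bash
python3 -m pendant '[[0,0,4,0,0,0,0],[0,0,4,0,0,0,0],[0,0,3,0,0,0,0],[0,0,1.5,0,0,0,0],[0,0,0.8,0,0,0,0],[0,0,0,0,0,0,0],[0,0,0,0,0,0,1],[0,0,0,0,0,0,1],[0,0,0,0,0,0,1],[0,0,0,0,0,0,1],[0,0,0,0,0,0,1],[0,0,0,0,0,0,1],[0,0,0,0,0,0,1],[0,0,0,0,0,0,1],[0,0,0,0,0,0,1],[0,0,0,0,0,0,1]]' 30
```

```text
time: 12.55
tcp_pos: [0.44, -0.0665, 0.0228]
orientation: [[1.0, -0.0, 0.001], [-0.0, -1.0, -0.0], [0.001, 0.0, -1.0]]
wrist_force: [-2.0, 0.2, 6.7]
width: 0.0373
grasp_force: 29.4
```

```bash
python3 -m pendant '[[0,0,-2,0,0,0,1],[0,0,-4,0,0,0,1],[0,0,-4,0,0,0,1],[0.41,2.975,-3,0,0,0,1],[0.41,2.975,0,0,0,0,1],[0.41,2.975,0,0,0,0,1],[0.41,2.975,0,0,0,0,1],[0.41,2.975,0,0,0,0,1],[0.41,2.975,0,0,0,0,1],[0.41,2.975,0,0,0,0,1],[0.41,2.975,0,0,0,0,1],[0.41,2.975,0,0,0,0,1],[0.41,2.975,0,0,0,0,1],[0.41,2.975,0,0,0,0,1],[0.41,2.975,0,0,0,0,1],[0,0,4,0,0,0,1],[0,0,4,0,0,0,1],[0,0,0,0,0,0,1],[0,0,0,0,0,0,1]]'; python3 -m pendant '[[0,0,2.5,0,0,0,1],[0,0,1.5,0,0,0,1],[0,0,0.4,0,0,0,1],[0,0,0.2,0,0,0,1],[0,0,0,0,0,0,1],[0,0,0,0,0,0,1]]' 
python3 - <<'E'
from h import *
c=imaging.capture("scene"); b=c["color"][210:310,70:200,::-1]
cv2.imwrite("pics/c4.png",cv2.resize(b,None,fx=5,fy=5,interpolation=2))
E
```

```text
time: 14.92
tcp_pos: [0.4894, -0.424, 0.0739]
orientation: [[1.0, -0.0, 0.001], [-0.0, -1.0, -0.001], [0.001, 0.001, -1.0]]
wrist_force: [-0.5, -0.4, 0.0]
width: 0.0374
grasp_force: 30.4
time: 15.68
tcp_pos: [0.489, -0.4237, 0.0269]
orientation: [[1.0, -0.0, 0.001], [-0.0, -1.0, -0.001], [0.001, 0.001, -1.0]]
wrist_force: [-0.3, -0.2, 1.7]
width: 0.0374
grasp_force: 30.5
```

View pics/c4.png

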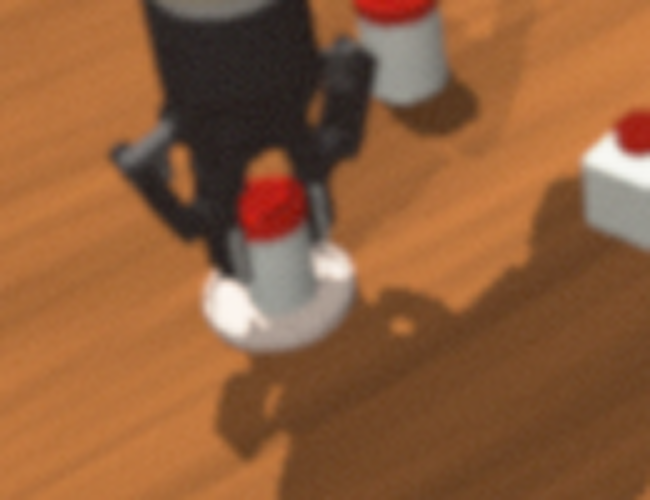

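```bash
python3 -m pendant '[[0,0,0,0,0,0,0.4],[0,0,0,0,0,0,0.2],[0,0,0,0,0,0,0],[0,0,0,0,0,0,0],[0,0,-1,0,0,0,0],[0,0,-4,0,0,0,0],[0,0,-4,0,0,0,0],[0,0,-4,0,0,0,0],[-1.81,-2.48,0,0,0,0,0],[-1.81,-2.48,0,0,0,0,0],[-1.81,-2.48,0,0,0,0,0],[-1.81,-2.48,0,0,0,0,0],[-1.81,-2.48,0,0,0,0,0],[-1.81,-2.48,0,0,0,0,0],[0,0,0,0,0,0,0],[0,0,0,0,0,0,0]]' 
python3 look.py
```

```text
time: 17.73
tcp_pos: [0.3809, -0.2754, 0.157]
orientation: [[1.0, -0.0, 0.001], [-0.0, -1.0, -0.001], [0.001, 0.001, -1.0]]
wrist_force: [0.6, -0.1, -0.6]
width: 0.0852
grasp_force: 0.0
top red
[228 126  24  23 413] [239.6 136.7] [0.6606 0.0668]
[161 165  10  10  78] [165.9 169.1] [0.567  0.2546]
[357 171   8   9  57] [360.5 174.8] [ 0.5667 -0.2496]
[428 199  10   9  41] [433.5 202.5] [ 0.4991 -0.4349]
[167 235  10  10  74] [171.6 239.3] [0.3853 0.228 ]
top white
[230 143  21  12 116] [241.3 149.9] [0.639 0.063]
[158 163  23  22 278] [170.4 174.9] [0.5635 0.2509]
[347 166  24  24 347] [357.6 178.3] [ 0.5689 -0.2518]
[  87  189   39   38 1177] [105.9 207.5] [0.4696 0.4161]
[204 201  33  34 875] [219.8 218. ] [0.4504 0.1129]
[ 401  201   52   45 1126] [425.9 224.1] [ 0.4502 -0.4297]
[373 223  22  16 180] [383.8 231. ] [ 0.4287 -0.3188]
[162 230  24  22 292] [174.3 240.9] [0.3863 0.2292]
[431 258   8   9  48] [434.5 261.7] [ 0.3525 -0.4479]
[427 271  19  26 231] [435.8 282. ] [ 0.3005 -0.4489]
scene red
[270 147   8   6  34] [273.4 149.5] [0.3869 0.227 ]
[316 164   8   7  44] [319.5 167.4] [0.5705 0.25  ]
[293 193  21  14 236] [303.2 199.6] [0.6519 0.0734]
[140 202  18  13 176] [148.7 207.7] [ 0.3775 -0.2731]
[193 232  10   8  61] [197.8 235.4] [ 0.5679 -0.2504]
[115 245  16  13 166] [122.7 250.9] [ 0.4858 -0.4235]
scene white
[312 147  29  15 338] [325.6 154.1] [0.4813 0.4024]
[265 151  17  18 246] [273.  159.5] [0.3785 0.2366]
[310 172  19  16 197] [318.8 180. ] [0.5736 0.2494]
[250 176  27  16 362] [263.  183.4] [0.4617 0.1017]
[487 184  25  42 596] [502.4 206.8] [1.0543 0.5381]
[292 205  20  20 305] [301.6 215. ] [0.6586 0.0634]
[142 213  17  18 229] [150.4 221.8] [ 0.3804 -0.2756]
[186 235  25  25 440] [198.3 247.1] [ 0.561  -0.2463]
[111 256  30  24 530] [125.6 268.2] [ 0.4971 -0.4297]
```

```bash
python3 -m pendant '[[0,0,4,0,0,0,0],[0,0,4,0,0,0,0],[0,0,3,0,0,0,0],[0,0,1.7,0,0,0,0],[0,0,1,0,0,0,0],[0,0,0,0,0,0,0],[0,0,0,0,0,0,1],[0,0,0,0,0,0,1],[0,0,0,0,0,0,1],[0,0,0,0,0,0,1],[0,0,0,0,0,0,1],[0,0,0,0,0,0,1],[0,0,0,0,0,0,1],[0,0,0,0,0,0,1],[0,0,0,0,0,0,1]]' 30
```

```text
time: 19.7
tcp_pos: [0.3806, -0.2749, 0.02]
orientation: [[1.0, -0.0, 0.001], [-0.0, -1.0, -0.001], [0.001, 0.001, -1.0]]
wrist_force: [-0.7, 0.9, 6.1]
width: 0.0472
grasp_force: 30.2
```

```bash
python3 -m pendant '[[0,0,-2,0,0,0,1],[0,0,-4,0,0,0,1],[0,0,-4,0,0,0,1],[0.55,-2.977,-3,0,0,0,1],[0.55,-2.977,0,0,0,0,1],[0.55,-2.977,0,0,0,0,1],[0.55,-2.977,0,0,0,0,1],[0.55,-2.977,0,0,0,0,1],[0.55,-2.977,0,0,0,0,1],[0.55,-2.977,0,0,0,0,1],[0.55,-2.977,0,0,0,0,1],[0.55,-2.977,0,0,0,0,1],[0.55,-2.977,0,0,0,0,1],[0.55,-2.977,0,0,0,0,1],[0.55,-2.977,0,0,0,0,1],[0.55,-2.977,0,0,0,0,1],[0,0,4,0,0,0,1],[0,0,4,0,0,0,1],[0,0,0,0,0,0,1],[0,0,0,0,0,0,1]]'; python3 -m pendant '[[0,0,2.5,0,0,0,1],[0,0,1.5,0,0,0,1],[0,0,0.4,0,0,0,1],[0,0,0.1,0,0,0,1],[0,0,0,0,0,0,1],[0,0,0,0,0,0,1]]' 
python3 - <<'E'
from h import *
c=imaging.capture("scene"); b=c["color"][130:230,200:330,::-1]
cv2.imwrite("pics/c5.png",cv2.resize(b,None,fx=5,fy=5,interpolation=2))
E
```

```text
time: 22.2
tcp_pos: [0.4525, 0.1124, 0.0706]
orientation: [[1.0, -0.0, 0.001], [-0.0, -1.0, 0.0], [0.001, -0.0, -1.0]]
wrist_force: [-0.2, -0.2, -1.4]
width: 0.0475
grasp_force: 31.5
time: 22.95
tcp_pos: [0.4521, 0.1124, 0.0247]
orientation: [[1.0, -0.0, 0.001], [-0.0, -1.0, 0.0], [0.001, -0.0, -1.0]]
wrist_force: [-0.6, -0.8, -0.5]
width: 0.0475
grasp_force: 31.5
```

View pics/c5.png

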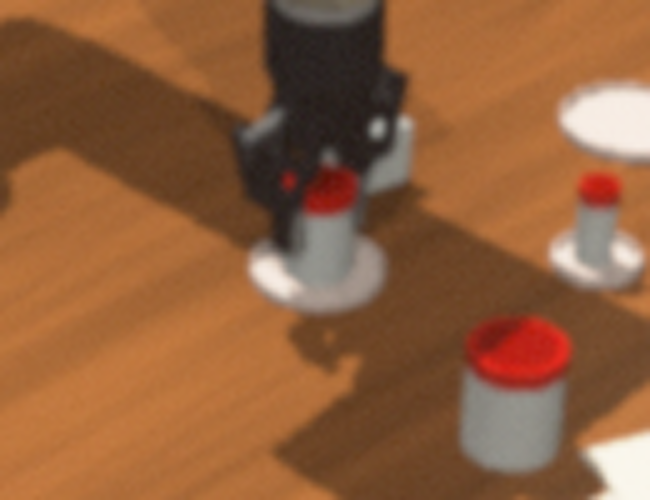

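```bash
python3 -m pendant '[[0,0,0.08,0,0,0,1],[0,0,0,0,0,0,0.3],[0,0,0,0,0,0,0.1],[0,0,0,0,0,0,0],[0,0,0,0,0,0,0],[0,0,-1,0,0,0,0],[0,0,-4,0,0,0,0],[0,0,-4,0,0,0,0],[0,0,-4,0,0,0,0],[2.94,0.65,0,0,0,0,0],[2.94,0.65,0,0,0,0,0],[2.94,0.65,0,0,0,0,0],[2.94,0.65,0,0,0,0,0],[2.94,0.65,0,0,0,0,0],[2.94,0.65,0,0,0,0,0],[2.94,0.65,0,0,0,0,0],[0,0,0,0,0,0,0],[0,0,0,0,0,0,0]]' 
python3 look.py | grep -A99 scene | head -8;python3 -m pendant '[[0,0,4,0,0,0,0],[0,0,4,0,0,0,0],[0,0,0,0,0,0,0],[0,0,0,0,0,0,0]]' 
python3 - <<'E'
from h import *
c=imaging.capture("scene"); b=c["color"][130:230,230:360,::-1]
cv2.imwrite("pics/c6.png",cv2.resize(b,None,fx=5,fy=5,interpolation=2))
E
```

```text
time: 25.25
tcp_pos: [0.6569, 0.0669, 0.1536]
orientation: [[1.0, -0.0, -0.001], [-0.0, -1.0, 0.0], [-0.001, -0.0, -1.0]]
wrist_force: [0.2, -0.3, -0.5]
width: 0.0856
grasp_force: 0.0
scene red
[270 147   8   6  34] [273.2 149.4] [0.3861 0.2274]
[256 163  15  10 110] [262.8 167.5] [0.4453 0.116 ]
[316 164   8   7  44] [319.5 167.2] [0.5699 0.2503]
[293 193  21  14 244] [303.  199.5] [0.6514 0.0732]
[192 232  11   8  67] [197.5 235.3] [ 0.5672 -0.2507]
[115 245  16  13 166] [122.7 250.8] [ 0.4857 -0.4234]
scene white
time: 25.85
tcp_pos: [0.6583, 0.0669, 0.0753]
orientation: [[1.0, -0.0, 0.002], [-0.0, -1.0, 0.0], [0.002, -0.0, -1.0]]
wrist_force: [-0.1, 0.7, -0.3]
width: 0.0854
grasp_force: 0.0
```

View pics/c6.png

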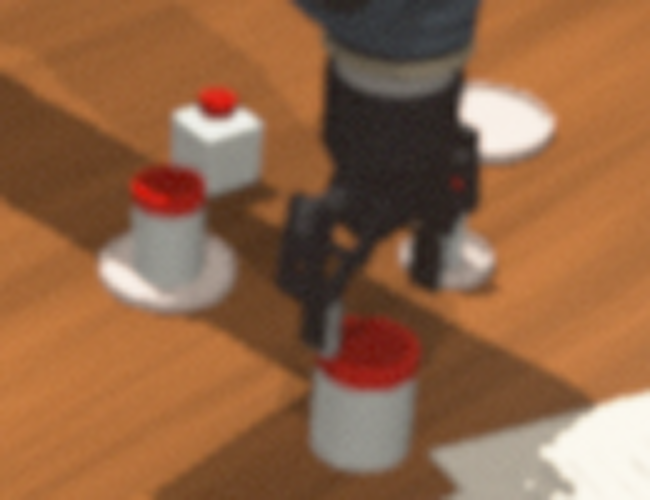

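```bash
python3 -m pendant '[[0,0,1.2,0,0,0,0],[0,0,0.8,0,0,0,0],[0,0,0,0,0,0,0]]' && python3 -m pendant '[[0,0,2,0,0,0,0],[0,0,1,0,0,0,0],[0,0,0.5,0,0,0,0],[0,0,0,0,0,0,0],[0,0,0,0,0,0,1],[0,0,0,0,0,0,1],[0,0,0,0,0,0,1],[0,0,0,0,0,0,1],[0,0,0,0,0,0,1],[0,0,0,0,0,0,1],[0,0,0,0,0,0,1],[0,0,0,0,0,0,1]]' 35
```

```text
time: 26.28
tcp_pos: [0.6571, 0.0667, 0.0527]
orientation: [[1.0, -0.0, -0.001], [-0.0, -1.0, -0.0], [-0.001, 0.0, -1.0]]
wrist_force: [-0.8, 0.4, 0.0]
width: 0.0854
grasp_force: 0.0
time: 27.78
tcp_pos: [0.658, 0.0668, 0.0192]
orientation: [[1.0, -0.0, 0.001], [-0.0, -1.0, 0.0], [0.001, -0.0, -1.0]]
wrist_force: [0.4, 0.3, 6.4]
width: 0.0593
grasp_force: 38.1
```

```bash
python3 -m pendant '[[0,0,-2,0,0,0,1],[0,0,-4,0,0,0,1],[0,0,-4,0,0,0,1],[0,0,-4,0,0,0,1],[-1.56,-2.9,0,0,0,0,1],[-1.56,-2.9,0,0,0,0,1],[-1.56,-2.9,0,0,0,0,1],[-1.56,-2.9,0,0,0,0,1],[-1.56,-2.9,0,0,0,0,1],[-1.56,-2.9,0,0,0,0,1],[-1.56,-2.9,0,0,0,0,1],[-1.56,-2.9,0,0,0,0,1],[-1.56,-2.9,0,0,0,0,1],[-1.56,-2.9,0,0,0,0,1],[-1.56,-2.9,0,0,0,0,1],[-1.56,-2.9,0,0,0,0,1],[0,0,4,0,0,0,1],[0,0,4,0,0,0,1],[0,0,0,0,0,0,1],[0,0,0,0,0,0,1]]'; python3 -m pendant '[[0,0,2.5,0,0,0,1],[0,0,2,0,0,0,1],[0,0,0.8,0,0,0,1],[0,0,0.2,0,0,0,1],[0,0,0,0,0,0,1],[0,0,0,0,0,0,1]]' 
python3 - <<'E'
from h import *
c=imaging.capture("scene"); b=c["color"][100:200,260:390,::-1]
cv2.imwrite("pics/c7.png",cv2.resize(b,None,fx=5,fy=5,interpolation=2))
E
```

```text
time: 30.28
tcp_pos: [0.4713, 0.4153, 0.0805]
orientation: [[1.0, -0.0, 0.002], [-0.0, -1.0, 0.001], [0.002, -0.001, -1.0]]
wrist_force: [0.3, -0.6, -0.6]
width: 0.0594
grasp_force: 38.7
time: 31.02
tcp_pos: [0.4708, 0.415, 0.0241]
orientation: [[1.0, -0.0, 0.001], [-0.0, -1.0, 0.001], [0.001, -0.001, -1.0]]
wrist_force: [-0.9, -0.8, -1.8]
width: 0.0591
grasp_force: 38.7
```

View pics/c7.png

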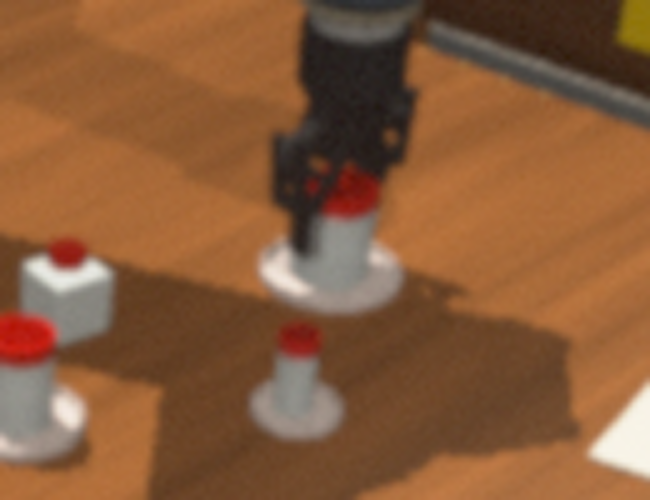

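```bash
python3 -m pendant '[[0,0,0.08,0,0,0,1],[0,0,0,0,0,0,1],[0,0,0,0,0,0,0.2],[0,0,0,0,0,0,0],[0,0,0,0,0,0,0],[0,0,-1,0,0,0,0],[0,0,-4,0,0,0,0],[0,0,-4,0,0,0,0],[0,0,-4,0,0,0,0],[2,3,-1,0,0,0,0],[2,3,-1,0,0,0,0],[2,3,-1,0,0,0,0],[2,3,-1,0,0,0,0],[2,3,-1,0,0,0,0],[0,3,-1,0,0,0,0],[0,3,-1,0,0,0,0],[0,3,0,0,0,0,0],[0,3,0,0,0,0,0],[0,0,0,0,0,0,0]]' 
python3 look.py
python3 - <<'E'
from h import *
a=imaging.capture("top")["color"][110:270,60:460,::-1];b=imaging.capture("scene")["color"][130:290,60:460,::-1]
cv2.imwrite("pics/c8.png",cv2.resize(np.vstack([a,b]),None,fx=1.8,fy=1.8,interpolation=2))
E
```

```text
time: 33.45
tcp_pos: [0.5705, 0.1433, 0.2235]
orientation: [[1.0, -0.002, 0.001], [-0.002, -1.0, -0.0], [0.001, 0.0, -1.0]]
wrist_force: [-0.3, 0.3, 1.0]
width: 0.0854
grasp_force: 0.0
top red
[356 171  10   9  68] [360.4 174.7] [ 0.5669 -0.2494]
[ 87 193  24  22 429] [ 98.5 203.4] [0.4717 0.4209]
[423 199  15  15 171] [429.9 206. ] [ 0.4898 -0.4254]
top white
[194 127  16  10 109] [202.9 131.3] [0.6892 0.1698]
[154 132  17  13 128] [161.2 137.2] [0.6687 0.283 ]
[347 166  24  24 325] [357.3 178.2] [ 0.5691 -0.2511]
[ 87 189  39  38 698] [110.5 210.3] [0.4624 0.4033]
[409 197  28  27 430] [420.1 211.6] [ 0.4831 -0.4158]
[233 208   4  16  33] [234.8 215.1] [0.4593 0.0738]
scene red
[270 147   8   6  33] [273.3 149.5] [0.3865 0.2274]
[256 163  15  10 111] [262.6 167.5] [0.4449 0.1158]
[316 165   8   6  44] [319.5 167.4] [0.5705 0.2497]
[192 232  11   8  66] [197.6 235.3] [ 0.5672 -0.2505]
[115 245  16  13 166] [122.7 250.9] [ 0.4858 -0.4235]
scene white
[120 140   8  16  90] [123.8 147.6] [-0.0524 -0.0954]
[312 143  28  19 397] [325.7 152.8] [0.4757 0.4097]
[265 151  18  18 232] [273.4 159.1] [0.3773 0.24  ]
[127 156  25   6  56] [140.4 158.6] [ 0.0561 -0.0962]
[250 172  27  20 398] [263.  182.4] [0.4575 0.1062]
[310 172  19  16 201] [318.8 180.2] [0.5738 0.2488]
[488 184  24  42 585] [502.5 206.6] [1.0542 0.5395]
[454 233   8  12  33] [458.  238.8] [1.0297 0.2944]
[187 236  23  24 415] [198.3 247.4] [ 0.5617 -0.247 ]
[111 256  30  24 528] [125.6 268.2] [ 0.4972 -0.4298]
```

View pics/c8.png

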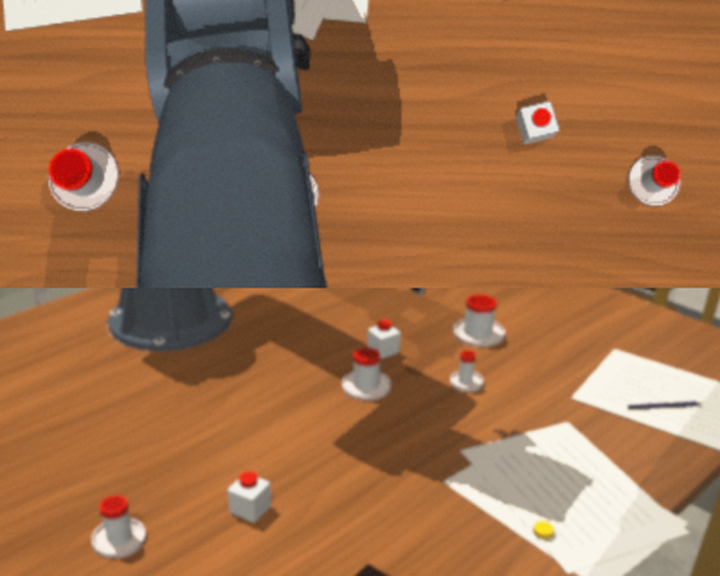

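```bash
python3 -c "
from bench import manip
print(manip.job_done())"
```

```text
the job is handed in; nothing more can be done
None
```

All four pots stand upright in the dish of their own rank, measured within about 2–3 mm of centre; the two square bottles weren't moved, and I handed the job in at about 34 s of the 106 s allowed.

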